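Load the silver bar under the spring flap of the marking jig

TASK

Load the cast silver bar into the marking jig, ready for stamping: with one fingertip press the jig's thumb bar down to hold the spring flap up, and with the other push the bar along the bed under the flap until it is fully home against the end stop, the thumb bar still held down. Then let the flap spring down onto the bar and move clear. Only push the silver bar, do not pick it up, and leave the ring, the scriber, the hammer and the punches where they are.

Things in the scene. Friction and masses are not known exactly. Their poses are not given: they have to be found in the camera images.
- jig: Marking jig screwed to the bench: grey base 170 x 74 x 10 mm with a dark steel bed. Origin on the bench top, on the feed channel's middle line; x is the feed direction, y points to the thumb bar's side. Bed surface at z = 12 mm, x -117 to +25, y -26 to +24 mm. Two hinge ears at y = 17 to 31 mm, x = -23 and +28 mm, reach z = 33 mm.
- stop_face (a point): Foot of the end stop's face, on the bed at jig x = +25 mm, y = 0, z = 12 mm. From there back to jig x = -21 mm two fences, their tops 20 mm over the bench, leave a channel 31 mm wide; it flares to about 46 mm at x = -44 mm; in front of that the bed is open. Steel and silver are smooth (friction about 0.3).
- silver_bar: Plain cast silver bar 50 (x) x 28 (y) x 12 (z) mm, rounded edges, about 170 g. Origin at the centre of its underside, x along its length. It starts on the bed in front of the flap, roughly along the feed direction; fully home its centre is at jig x = 0 and its near end stands 8 mm out in front of the flap.
- flap (a joint): Angle of the spring flap, rad: 0 closed, at most 0.80, growing as it opens. Hinged along the jig's x on a pin at jig y = 22, z = 28 mm. Closed, its free edge is just over the bed and bars the way; at 0.32 it lies flat on the silver bar; above about 0.40 the bar passes freely under it; 0.70 when the thumb bar's pad is level. A spring closes it at once when let go.
- flap_edge (a point): Middle of the free edge of the flap, a steel plate 40 mm long (jig x -17 to +23 mm) that fills the channel, with a brass punch guide on top.
- thumb_bar: The flap's thumb bar: ribbed flat steel pad 110 mm long (jig x -65 to +45 mm), 30 mm wide, joined rigidly to the flap across the hinge pin, 25 to 55 mm out from the pin. Pressing it down lifts the flap; 5 to 6 N at its middle line holds it level. A fingertip can slide along it in the feed direction. Origin on the pin at jig x = 0, axes as the jig's while closed.
- thumb_pad (a point): Middle of the pad's top. At rest at jig x = -10, y = 60, z = 45 mm, the pad tilted, its outer edge up to z = 55 mm. Pressed until level it is at y = 62, z = 16 mm: 4 mm above the bed and 8 mm below the silver bar's top, so a fingertip on the pad and one behind the bar can be at one height.
- punch_block: Wooden block 84 x 34 x 22 mm with five upright square steel punches, up to 64 mm high, to the right of the jig. Origin at the centre of its underside. Leave alone.
- ring: Plain silver ring, 21 mm across and 4 mm high, lying behind the jig on the thumb bar's side. Leave alone.
- steel_scriber: Thin steel scriber 103 mm long, lying flat to the right of the jig's near end. Leave alone.
- soft_hammer: Hammer with yellow faces and a wooden handle with black sleeve, 297 mm long, 33 mm high, lying near the right front of the bench. Leave alone.
Not all that is in view belongs to the job. Leave any pink look-alike of the silver_bar alone.

How it is judged:
By the outcome, as a careful person would: the job done as asked, in the order asked, and still so for the second after the job is handed in, with the robot touching nothing.
It also fails if it takes over 35 s, if anything falls off the work surface, if the arm or the gripper's body presses on something with over 40 N, if the wrist force passes 120 N, or if a joint passes its speed limit or range.

ROBOT

A 7-joint arm with a two-finger parallel gripper is mounted at the origin on a cart in front of the work surface, level with it; the furniture and walls round the work are solid. World frame = base frame: x ahead of the robot, y to its left, z up, the work surface at z = 0. Lengths are in m, angles in rad, forces in N, time in s.
With the tool pointing down it reaches from about 0.425 to 0.95 m from the base axis. Payload 16.7 kg.
Tool frame: the origin (TCP) lies at the centre of the arm's flange, where the gripper is bolted on; the fingertips stand 199 mm ahead of it and the grasp point (between the pads) lies manip.pinch_z ahead of it (manip.pinch_z is the distance from the TCP to the grasp point, in m); z points along the fingers, y is the direction in which the jaws open and shut (so a half turn about z gives the same grasp; the last joint's range is limited). The gripper opens to 94 mm and grips with 3 to 60 N. Pads are 16 mm wide; open, the fingers measure 119 mm over their backs; the gripper's body (75 mm by 177 mm) begins 78 mm behind the grasp point.
Start: joints at [-1.438, 0.426, 0.074, 1.606, -0.034, 1.111, -0.067], TCP at [0.188, 0.648, 0.405] pointing down, gripper open.
Joint ranges: [-2.85, 2.85], [-0.5, 2.14], [-1.23, 1.37], [0.21, 2.46], [-1.02, 4.16], [0.16, 2.05], [-2.73, 2.73]. Speed limits (rad/s): [1.89, 1.89, 2.39, 2.39, 3.01, 3.01, 3.01].

INTERFACE

Orientations are given as a unit quaternion [w, x, y, z].
In Python, from station import manip gives the robot as it stands.
- The arm moves only by the tool apply_moves, never from a script. Its argument "moves" is a list of rows, each an object with "xyz": the shift along the tool's x, y, z in units of 30 mm (1.0 is 30 mm), a list of three; "dr": the turn, a rotation vector about the tool's x, y, z in rad, a list of three; "fingers": the gripper's target within -1 to 1 (shut at 1, half-way at 0, fully open at -1). A call has 1 to 10 rows; each row shifts and turns the commanded pose from where the row before left it, along the tool's axes as they then stand; what a row does not reach is not made up. A row lasts 1/10 s, in which the tool goes at most 50 mm and 8.59 degrees, less where a joint would pass 70% of its speed; a pose out of reach is approached as far as the arm can. A call is refused whole if a number of a shift passes 1 or a number of a turn 0.15, either way. A call with a gripper value outside its range is refused whole. The fingers move at their own pace and stop on an object; "grip_force" is the grip in N (left out, the last holds). Time passes only in rows, so rows that do not move let the fingers close. It gives the time, the measured TCP pose, the force and the opening at its end, in the units of the state.
- manip.read_state(): the state, without advancing time (a new reading comes with each control period).
- manip.grab_frame(name): name is "scene" or "top" or "wrist"; returns a dict with "img" (480x640x3 uint8, blue, green, red), "range_z" (480x640 float32, m along the optical axis (not along the pixel's ray), 0 where there is no reading), "camera_matrix" (3x3 intrinsics, pixels), "R" (3x3) and "t" (3): a world point X has camera coordinates R X + t; the wrist camera has in their place "mount" (4x4, takes a point from camera to tool coordinates, whose origin is the TCP and whose axes are the flange's). Camera axes: x right, y down, z forward; pixel columns grow to the right and rows downward; lengths in m; the calibration is good to about 2 mm. A picture is of the moment at which its call begins: read the wrist's pose just before it.
- manip.job_done(): hands the job in, once; it reports no verdict.
The state is a dict: "time_s": time; "q": joint angles; "joint_velocities": joint speeds; "effort": joint torques, N m; "tool_pos": TCP position; "tool_rot": TCP orientation; "wrist_force": force on the tool from outside, world axes, zero at the start; "moment": the same for the moment, N m; "finger_gap": opening from 0.0 (shut) to 1.0 (fully open).
Only numpy, scipy, OpenCV 4.12 (cv2) and the standard library are available. Lean on these libraries where they do the work, as an engineer would, in place of code of your own. Each camera call takes 0.05 s, during which the arm holds its last target. There are 200 camera calls.

## Working session

There is one attempt and no reset: what is moved stays moved. The work goes in short steps, Python scripts to look and compute and a tool call to move; the robot and the scene stay as the last step left them, time stands still between calls to the robot, and variables do not carry over. Pictures are saved under pics/ and viewed, on a budget of 10 in all, crops included, one or two more only if the job needs it, and the job is handed in when it is done.

Besides the shell and the picture viewer there is one more tool, called after "Emit:" as name([rows], argument=value, ...), one row to a line, values as JSON. apply_moves: Moves the arm, as the interface text tells. Its arguments: {"type":"object","properties":{"moves":{"type":"array"},"grip_force":{"type":"number"}},"required":["moves"]}

```bash
ls; mkdir -p pics; python3 - <<'E'
from station import manip
import cv2, numpy as np, pickle
print(manip.read_state()); print(manip.pinch_z)
for n in ("scene","top"):
    f=manip.grab_frame(n); cv2.imwrite(f"pics/{n}0.png",f["img"]); pickle.dump(f,open(f"{n}0.pkl","wb"))
    print(n,f["camera_matrix"],f["R"],f["t"])
E
```

```text
pics
{'time_s': 0.0, 'q': array([-1.4384782 ,  0.4267182 ,  0.07386363,  1.60663026, -0.03408305,
        1.11080114, -0.06711046]), 'joint_velocities': array([ 0.00021018, -0.00038245, -0.00162014,  0.00074616, -0.00136234,
        0.00056366,  0.0006032 ]), 'effort': array([ 1.70054343e-03, -9.35797548e+01,  3.66762087e+00, -4.54197907e+01,
       -4.86993324e-02,  1.98999880e-02,  9.60579746e-05]), 'tool_pos': array([0.18768739, 0.64817763, 0.40397479]), 'tool_rot': array([-3.35746000e-05,  1.40466415e-01,  9.90085231e-01, -6.47836711e-04]), 'wrist_force': array([ 0.51463788, -0.36819747, -0.10104684]), 'moment': array([-0.01041277, -0.01249093,  0.02038125]), 'finger_gap': 0.9958820579543464}
0.1804
scene [[599.13074114   0.         300.69484636]
 [  0.         599.13074114 236.76100896]
 [  0.           0.           1.        ]] [[-0.73983182  0.67270158  0.01102065]
 [ 0.56066984  0.62550903 -0.54257514]
 [-0.37188467 -0.39523541 -0.83993498]] [ 0.36649705 -0.21464242  1.5979412 ]
top [[436.27856594   0.         318.78042665]
 [  0.         436.27856594 241.7598935 ]
 [  0.           0.           1.        ]] [[ 0.02123216 -0.99974973 -0.00704748]
 [-0.99265958 -0.02024106 -0.11923615]
 [ 0.11906366  0.00952739 -0.99284091]] [-0.05598911  0.47233874  0.87663796]
```

View pics/top0.png

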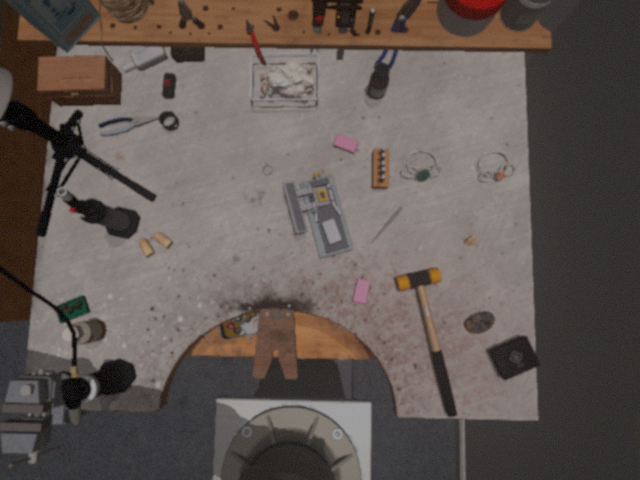

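View pics/scene0.png

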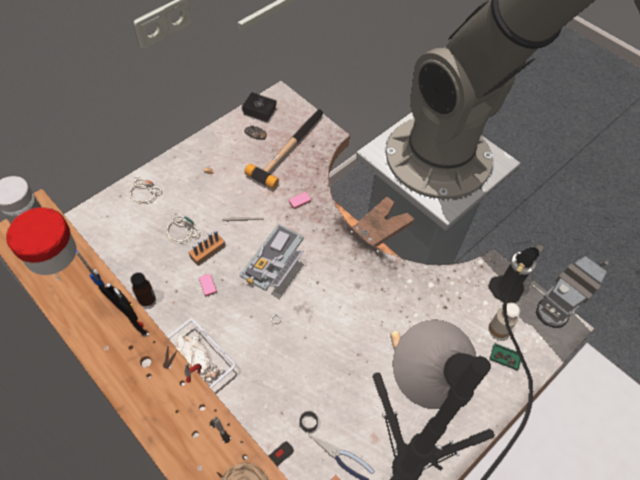

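The top view shows three bar-like things. The grey bar lies on the jig bed at about (332,231). Two pink blocks lie off the jig at (346,144) and (361,291), and these are the look-alikes. I choose the grey one. The thumb bar is at (295,207) and the ring at (267,170). Next I'll check the choice in a close crop.

```bash
cat > h.py <<'E'
import numpy as np, cv2, pickle
def unproj(f,u,v,z=None):
    """world point at pixel; z: intersect with world height z, else from depth"""
    K,R,t=f["camera_matrix"],f["R"],f["t"]
    d=R.T@np.linalg.solve(K,[u,v,1.]); c=-R.T@t
    return c+d*((z-c[2])/d[2] if z is not None else f["range_z"][int(round(v)),int(round(u))])
def proj(f,P):
    P=np.atleast_2d(P); c=P@f["R"].T+f["t"]; p=c@f["camera_matrix"].T
    return p[:,:2]/p[:,2:]
E
python3 - <<'E'
from h import *
f=pickle.load(open("top0.pkl","rb"))
im=f["img"][165:265,270:370]
cv2.imwrite("pics/crop1.png",cv2.resize(im,(800//8*6,600),interpolation=cv2.INTER_CUBIC))
for p in [(332,231),(320,215),(295,207),(332,250),(267,170),(322,195),(346,144)]:
    print(p,unproj(f,*p).round(4))
E
```

```text
(332, 231) [ 0.4973 -0.0733  0.0225]
(320, 215) [ 0.5331 -0.0474  0.0097]
(295, 207) [0.5419 0.0039 0.047 ]
(332, 250) [ 0.4585 -0.0742  0.0108]
(267, 170) [ 0.6329  0.0708 -0.0022]
(322, 195) [ 0.5762 -0.0507  0.0118]
(346, 144) [ 0.6905 -0.1005  0.0104]
```

View pics/crop1.png

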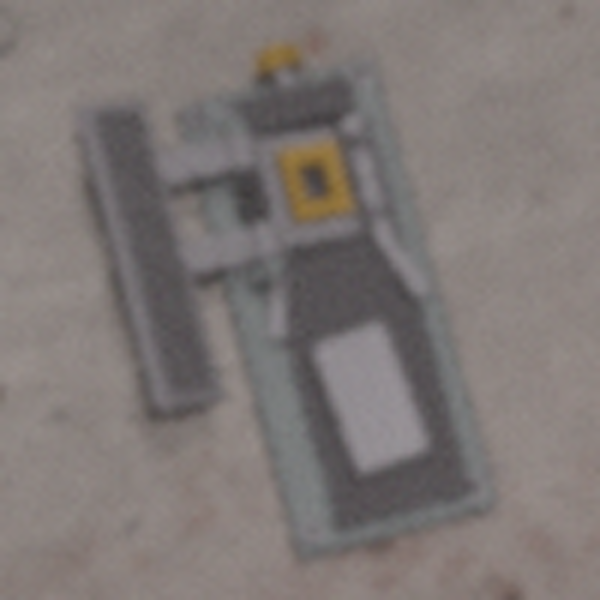

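The crop confirms it: the grey bar lies on the dark bed, corners at about (313,345), (382,320), (430,450) and (362,475) in crop pixels. The thumb bar is on the left. Next: a coarse jig pose and the obstacle heights along the approach.

```bash
python3 - <<'E'
from h import *
f=pickle.load(open("top0.pkl","rb"))
C=lambda x,y,z:unproj(f,270+(x+.5)/6-.5,165+(y+.5)/6-.5,z)
bar=[C(x,y,.024) for x,y in [(313,345),(382,320),(430,450),(362,475)]]
bed=[C(x,y,.012) for x,y in [(335,530),(472,485)]]
base=[C(x,y,.010) for x,y in [(300,558),(493,500),(378,62)]]
pad=[C(x,y,z) for x,y,z in [(78,110,.055),(150,105,.035),(215,398,.035),(155,415,.055)]]
for n in("bar","bed","base","pad"): print(n,np.round(eval(n),4).tolist())
print("bar c",np.mean(bar,0), "len",np.linalg.norm(bar[0]-bar[3]),np.linalg.norm(bar[0]-bar[1]))
for n,v in [("bar",bar[0]-bar[3]+bar[1]-bar[2]),("base",base[2]-base[1]),("pad",pad[0]-pad[3]+pad[1]-pad[2])]: print(n,np.degrees(np.arctan2(v[1],v[0])))
# heights
v,u=np.mgrid[0:480,0:640]; Z=f["range_z"]; K=f["camera_matrix"]
c=np.stack([(u-K[0,2])/K[0,0]*Z,(v-K[1,2])/K[1,1]*Z,Z],-1)[Z>0]; W=(c-f["t"])@f["R"]
for x in np.arange(0.1,0.8,.1):
    print(round(x,1),[round(float(W[(abs(W[:,0]-x)<.05)&(abs(W[:,1]-y)<.05)][:,2].max(initial=-1)),2) for y in np.arange(-.2,.8,.1)])
E
```

```text
bar [[0.5155, -0.0514, 0.024], [0.5248, -0.0754, 0.024], [0.4794, -0.0928, 0.024], [0.4702, -0.0694, 0.024]]
bed [[0.452, -0.0605, 0.012], [0.4688, -0.1083, 0.012]]
base [[0.442, -0.0484, 0.01], [0.4639, -0.1158, 0.01], [0.6212, -0.0726, 0.01]]
pad [[0.5899, 0.0302, 0.055], [0.5973, 0.0071, 0.035], [0.4945, -0.0182, 0.035], [0.4855, 0.001, 0.055]]
bar c [ 0.49748732 -0.07225084  0.024     ] len 0.04873808442134332 0.025675715035467755
bar 21.29934420433868
base 15.357379484305076
pad 14.714153056649986
0.1 [0.0, 0.19, 0.23, 0.23, 0.0, 0.0, 0.15, 0.13, -1.0, -1.0]
0.2 [0.01, -0.0, 0.0, 0.0, 0.0, 0.16, 0.18, 0.14, 0.0, -1.0]
0.3 [0.01, 0.01, 0.01, 0.0, 0.0, 0.01, 0.15, 0.14, 0.09, -1.0]
0.4 [0.04, 0.02, 0.01, 0.0, 0.01, 0.02, 0.01, 0.16, 0.1, -1.0]
0.5 [0.01, 0.03, 0.06, 0.0, 0.01, 0.02, 0.23, 0.04, 0.12, -1.0]
0.6 [0.07, 0.03, 0.06, 0.01, 0.01, 0.03, 0.4, 0.24, 0.14, -1.0]
0.7 [0.07, 0.02, 0.01, 0.01, 0.01, 0.03, 0.38, 0.25, 0.14, -1.0]
```

Emit:
apply_moves([
  {"xyz": [-0.6,-0.5,-0.5],"dr": [0,0,0],"fingers": -0.65},
  {"xyz": [-1,-0.85,-0.4],"dr": [0,0,0],"fingers": -0.65},
  {"xyz": [-1,-0.85,-0.3],"dr": [0,0,0],"fingers": -0.65},
  {"xyz": [-1,-0.85,-0.3],"dr": [0,0,0],"fingers": -0.65},
  {"xyz": [-1,-0.85,-0.3],"dr": [0,0,0],"fingers": -0.65},
  {"xyz": [-1,-0.85,-0.2],"dr": [0,0,0],"fingers": -0.65},
  {"xyz": [-1,-0.85,0],"dr": [0,0,0],"fingers": -0.65},
  {"xyz": [-1,-0.85,0],"dr": [0,0,0],"fingers": -0.65},
  {"xyz": [-1,-0.85,0],"dr": [0,0,0],"fingers": -0.65},
  {"xyz": [-1,-0.85,0],"dr": [0,0,0],"fingers": -0.65},
])

```text
time_s: 1.1
tool_pos: [0.3969, 0.3318, 0.4646]
tool_rot: [-0.0, 0.14, 0.99, -0.0]
wrist_force: [0.3, -0.3, -0.3]
finger_gap: 0.824
```

```bash
python3 -c "
from station import manip
s=manip.read_state(); print(s['q'].round(3),s['tool_pos'],s['tool_rot'],s['time_s'])"
```

```text
[-1.052  0.11   0.253  1.894 -0.03   1.142  0.501] [0.39691772 0.3318024  0.46457564] [-1.02946809e-04  1.40430879e-01  9.90090477e-01 -6.94072771e-05] 1.1
```

Emit:
apply_moves([
  {"xyz": [-0.6,-1,0],"dr": [0,0,0],"fingers": -0.65},
  {"xyz": [-0.6,-1,0],"dr": [0,0,0],"fingers": -0.65},
  {"xyz": [-0.6,-1,0],"dr": [0,0,0],"fingers": -0.65},
  {"xyz": [-0.6,-1,0],"dr": [0,0,0],"fingers": -0.65},
  {"xyz": [-0.6,-1,0],"dr": [0,0,0],"fingers": -0.65},
  {"xyz": [-0.6,-1,0.2],"dr": [0,0,0],"fingers": -0.65},
  {"xyz": [-0.6,-1,0.3],"dr": [0,0,0.05],"fingers": -0.65},
  {"xyz": [-0.6,-1,0.4],"dr": [0,0,0.08],"fingers": -0.65},
  {"xyz": [-0.6,-1,0.4],"dr": [0,0,0.08],"fingers": -0.65},
  {"xyz": [-0.3,-0.5,0.2],"dr": [0,0,0.05],"fingers": -0.65},
])

```text
time_s: 2.1
tool_pos: [0.4713, 0.0076, 0.4188]
tool_rot: [-0.0, 0.27, 0.963, -0.0]
wrist_force: [0.9, 0.3, -0.2]
finger_gap: 0.825
```

```bash
python3 - <<'E'
from station import manip
import pickle,cv2,numpy as np
from scipy.spatial.transform import Rotation as Ro
s=manip.read_state(); f=manip.grab_frame("wrist")
print(s['q'].round(3),s['tool_pos'],s['tool_rot'],s['time_s'],s['finger_gap'])
w,x,y,z=s['tool_rot']; T=np.eye(4);T[:3,:3]=Ro.from_quat([x,y,z,w]).as_matrix();T[:3,3]=s['tool_pos']
M=np.linalg.inv(T@f["mount"]); f["R"],f["t"]=M[:3,:3],M[:3,3]
print(f["mount"].round(3), f["camera_matrix"][0,0], np.degrees(np.arctan2(T[1,1],T[0,1])))
pickle.dump(f,open("w1.pkl","wb")); cv2.imwrite("pics/w1.png",f["img"])
E
```

```text
[-0.688  0.065  0.568  2.056 -0.04   1.032  0.923] [0.47130975 0.0075622  0.41882477] [-3.46878366e-04  2.70407688e-01  9.62745733e-01 -4.63600556e-04] 2.1 0.825002695230721
[[-0.    -0.973 -0.232  0.067]
 [ 1.    -0.     0.001 -0.   ]
 [-0.001 -0.232  0.973  0.019]
 [ 0.     0.     0.     1.   ]] 366.08063125593213 58.62295132011734
```

View pics/w1.png

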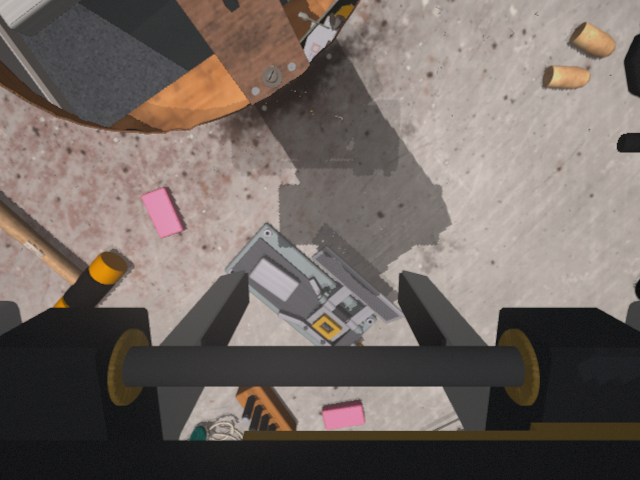

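The wrist view shows the jig at (225–400, 225–345). The bar is at about (273,278), and the thumb bar runs from (320,250) to (390,310). I'll crop for exact corners.

```bash
python3 - <<'E'
from h import *
f=pickle.load(open("w1.pkl","rb"))
cv2.imwrite("pics/crop2.png",cv2.resize(f["img"][215:350,222:402],None,fx=4.4,fy=4.4,interpolation=cv2.INTER_CUBIC))
E
```

```text
(no output)
```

View pics/crop2.png

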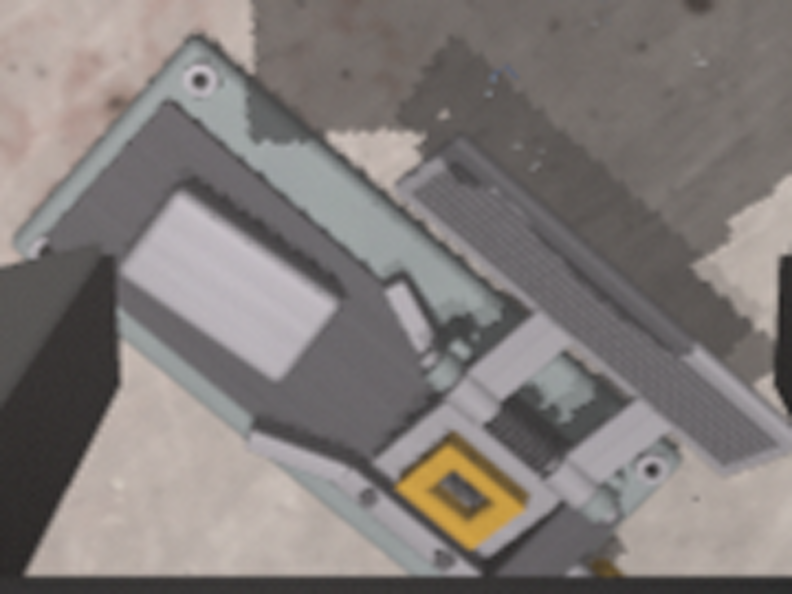

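```bash
python3 - <<'E'
from h import *
from scipy.optimize import least_squares
f=pickle.load(open("w1.pkl","rb")); px=lambda x,y:(222+(x+.5)/4.4-.5,215+(y+.5)/4.4-.5)
obs=[((172,100),(-117,24,12)),((45,250),(-117,-26,12)),((400,182),(-65,48.5,35.4)),((457,140),(-65,71.5,54.6)),((725,472),(45,48.5,35.4)),((790,447),(45,71.5,54.6))]
U=np.array([px(*o[0]) for o in obs]); J=np.array([o[1] for o in obs])/1e3
def W(p,P): c,s=np.cos(p[2]),np.sin(p[2]); return np.stack([p[0]+c*P[:,0]-s*P[:,1],p[1]+s*P[:,0]+c*P[:,1],P[:,2]],-1)
r=least_squares(lambda p:(proj(f,W(p,J))-U).ravel(),[.573,-.053,.265]); p=r.x
print(p,np.degrees(p[2]),r.fun.reshape(-1,2).round(1).tolist())
np.save("jig.npy",p)
c,s=np.cos(p[2]),np.sin(p[2])
for q in [(180,190),(342,297),(277,380),(120,263)]:
    w=unproj(f,*px(*q),.024)[:2]-p[:2]; print(q,(1e3*np.array([c*w[0]+s*w[1],-s*w[0]+c*w[1]])).round(1))
for x,y in [(-118,0),(-53,62),(-85.5,31),(-2.5,31)]: print((x,y),W(p,np.array([[x,y,16]])/1e3).round(4))
d=f["range_z"]; 
for q in [(230,280),(100,180),(460,200),(420,180)]:
    print(q,unproj(f,*px(*q)).round(4))
E
```

```text
[ 0.57096331 -0.05101165  0.28951051] 16.5877304849526 [[-0.7, -0.4], [-0.7, -1.8], [-2.4, 1.6], [-0.4, -0.5], [-0.0, 1.4], [4.2, 0.0]]
(180, 190) [-100.6   11.7]
(342, 297) [-53.5  17.4]
(277, 380) [-51.1  -9.9]
(120, 263) [-99.6 -12.4]
(-118, 0) [[ 0.4579 -0.0847  0.016 ]]
(-53, 62) [[ 0.5025 -0.0067  0.016 ]]
(-85.5, 31) [[ 0.4802 -0.0457  0.016 ]]
(-2.5, 31) [[ 0.5597 -0.022   0.016 ]]
(230, 280) [ 0.4965 -0.0704  0.0251]
(100, 180) [ 0.4602 -0.0871  0.0138]
(460, 200) [ 0.5031 -0.0088  0.0461]
(420, 180) [ 0.4954 -0.0148  0.0414]
```

```bash
python3 - <<'E'
from h import *
from scipy.optimize import least_squares
f=pickle.load(open("w1.pkl","rb")); px=lambda x,y:(222+(x+.5)/4.4-.5,215+(y+.5)/4.4-.5)
obs=[((172,100),(-117,24,12)),((45,250),(-117,-26,12)),((400,182),(-65,48.5,35.4)),((457,140),(-65,71.5,54.6)),((725,472),(45,48.5,35.4))]
U=np.array([px(*o[0]) for o in obs]); J=np.array([o[1] for o in obs])/1e3
def W(p,P): c,s=np.cos(p[2]),np.sin(p[2]); return np.stack([p[0]+c*P[:,0]-s*P[:,1],p[1]+s*P[:,0]+c*P[:,1],P[:,2]],-1)
r=least_squares(lambda p:(proj(f,W(p,J))-U).ravel(),[.573,-.053,.265]); print(r.x,r.fun.reshape(-1,2).round(1).tolist())
def yaw(a,b,z): v=unproj(f,*px(*b),z)-unproj(f,*px(*a),z); return np.degrees(np.arctan2(v[1],v[0])).round(2), np.linalg.norm(v).round(4)
print("pad in",yaw((400,182),(725,472),.0354),"pad out",yaw((457,140),(790,447),.0546),"bed +y edge",yaw((172,100),(400,277),.012),"fence -y",yaw((350,465),(470,560),.02),"near edge",yaw((172,100),(45,250),.012),"flap guide",yaw((455,437),(527,500),.03))
print("base far -y edge",yaw((120,315),(250,437),.010),"base +y edge",yaw((200,40),(500,298),.010))
E
```

```text
[ 0.57154232 -0.04944725  0.30041636] [[-0.2, -0.0], [0.2, -1.1], [-1.7, 1.4], [0.2, -0.8], [1.5, 0.5]]
pad in (np.float64(15.66), np.float64(0.1081)) pad out (np.float64(15.12), np.float64(0.1063)) bed +y edge (np.float64(19.23), np.float64(0.0723)) fence -y (np.float64(17.68), np.float64(0.0406)) near edge (np.float64(-72.27), np.float64(0.0513)) flap guide (np.float64(15.32), np.float64(0.0247))
base far -y edge (np.float64(12.46), np.float64(0.0467)) base +y edge (np.float64(16.59), np.float64(0.0999))
```

Emit:
apply_moves([
  {"xyz": [-0.4,-0.4,0.5],"dr": [0,0,0],"fingers": -0.65},
  {"xyz": [-0.4,-0.45,0.9],"dr": [0,0,0],"fingers": -0.65},
  {"xyz": [-0.31,-0.4,1.0],"dr": [0,0,0],"fingers": -0.65},
  {"xyz": [0,0,1.0],"dr": [0,0,0],"fingers": -0.65},
  {"xyz": [0,0,0.9],"dr": [0,0,0],"fingers": -0.65},
  {"xyz": [0,0,0.6],"dr": [0,0,0],"fingers": -0.65},
  {"xyz": [0,0,0.2],"dr": [0,0,0],"fingers": -0.65},
])

```text
time_s: 2.85
tool_pos: [0.4803, -0.0383, 0.2651]
tool_rot: [-0.001, 0.267, 0.964, -0.001]
wrist_force: [1.5, -0.3, -0.1]
finger_gap: 0.824
```

```bash
cat > st.py <<'E'
from station import manip
import numpy as np, pickle, cv2
from scipy.spatial.transform import Rotation as Ro
s=manip.read_state(); w,x,y,z=s['tool_rot']; R=Ro.from_quat([x,y,z,w]).as_matrix()
o=np.array([.5710,-.0505]); a=np.radians(16.5); J=np.array([[np.cos(a),np.sin(a)],[-np.sin(a),np.cos(a)]])
h=(.094*s['finger_gap']+.0125)/2
tip=s['tool_pos']+R[:,2]*.199
print("t",s['time_s'],"q",s['q'].round(2),"tcp",s['tool_pos'].round(4),"F",s['wrist_force'].round(1),"gap",round(s['finger_gap'],3))
for sg,n in((-1,"push"),(1,"padf")):
    P=tip+sg*h*R[:,1]; print(n,(1e3*J@(P[:2]-o)).round(1),"z",(P[2]*1e3).round(1))
E
python3 st.py; python3 - <<'E'
from st import *
f=manip.grab_frame("wrist"); pickle.dump(f,open("w2.pkl","wb")); cv2.imwrite("pics/w2.png",f["img"])
E
```

```text
t 2.85 q [-0.51  0.34  0.54  2.18 -0.28  0.69  1.25] tcp [ 0.4803 -0.0383  0.2651] F [ 1.5 -0.3 -0.1] gap 0.824
push [-117.2    7.1] z 66.2
padf [-50.9  67.9] z 66.0
t 2.85 q [-0.51  0.34  0.54  2.18 -0.28  0.69  1.25] tcp [ 0.4803 -0.0383  0.2651] F [ 1.5 -0.3 -0.1] gap 0.824
push [-117.2    7.1] z 66.2
padf [-50.9  67.9] z 66.0
```

View pics/w2.png

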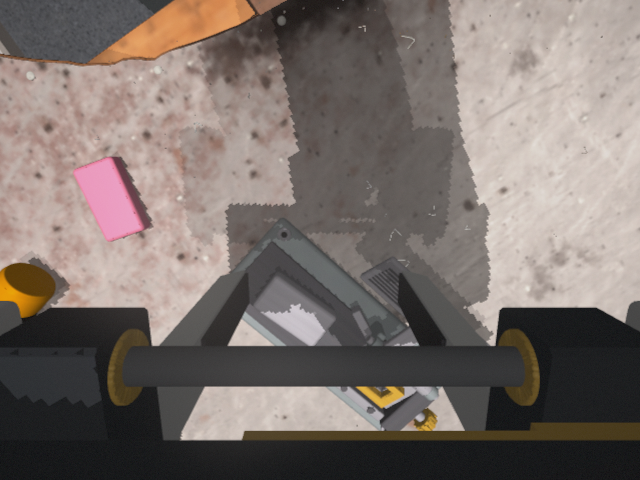

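```bash
python3 - <<'E'
from st import *
from h import unproj
f=pickle.load(open("w2.pkl","rb")); T=np.eye(4);T[:3,:3]=R;T[:3,3]=s['tool_pos']
M=np.linalg.inv(T@f["mount"]); f["R"],f["t"]=M[:3,:3],M[:3,3]
for n,q,zz in [("bar near+y",(281,270),.024),("bar near-y",(252,308),.024),("bed near+y",(276,243),.012),("pad near in",(362,272),.0354),("pad near out",(391,257),.0546)]:
    P=unproj(f,*q,zz); print(n,(1e3*J@(P[:2]-o)).round(1))
from h import proj
for sg in(-1,1): print(proj(f,[tip+sg*h*R[:,1]+a*R[:,0]*.008-sg*.00625*R[:,1] for a in(-1,1)]).round(0).tolist())
E
```

```text
t 2.9 q [-0.51  0.34  0.54  2.18 -0.28  0.69  1.25] tcp [ 0.4804 -0.0384  0.2653] F [-1.7  0.1 -1.9] gap 0.827
push [-117.1    6.9] z 66.4
padf [-50.6  67.9] z 66.2
bar near+y [-101.    16.1]
bar near-y [-97.9 -16.2]
bed near+y [-114.1   24.1]
pad near in [-65.5  51.8]
pad near out [-65.6  71.7]
[[249.0, 302.0], [248.0, 272.0]]
[[397.0, 301.0], [399.0, 272.0]]
```

Emit:
apply_moves([
  {"xyz": [-0.06,-0.1,0.2],"dr": [0,0,0],"fingers": -0.65},
  {"xyz": [0,0,0.3],"dr": [0,0,0],"fingers": -0.65},
  {"xyz": [0,0,0.3],"dr": [0,0,0],"fingers": -0.65},
  {"xyz": [0,0,0.3],"dr": [0,0,0],"fingers": -0.65},
  {"xyz": [0,0,0.3],"dr": [0,0,0],"fingers": -0.65},
  {"xyz": [0,0,0.2],"dr": [0,0,0],"fingers": -0.65},
  {"xyz": [0,0,0],"dr": [0,0,0],"fingers": -0.65},
])

```text
time_s: 3.6
tool_pos: [0.481, -0.0427, 0.2181]
tool_rot: [0.0, 0.268, 0.963, -0.0]
wrist_force: [1.1, 1.3, 4.6]
finger_gap: 0.829
```

```bash
python3 st.py; python3 - <<'E'
from st import *
f=manip.grab_frame("wrist"); pickle.dump(f,open("w3.pkl","wb")); cv2.imwrite("pics/w3.png",cv2.resize(f["img"][190:345,200:460],None,fx=3,fy=3,interpolation=cv2.INTER_CUBIC))
E
```

```text
t 3.6 q [-0.45  0.43  0.48  2.2  -0.36  0.59  1.33] tcp [ 0.481  -0.0427  0.2181] F [1.1 1.3 4.6] gap 0.829
push [-117.5    2.4] z 19.1
padf [-50.8  63.4] z 19.1
t 3.6 q [-0.45  0.43  0.48  2.2  -0.36  0.59  1.33] tcp [ 0.481  -0.0427  0.2181] F [1.1 1.3 4.6] gap 0.829
push [-117.5    2.4] z 19.1
padf [-50.8  63.4] z 19.1
```

View pics/w3.png

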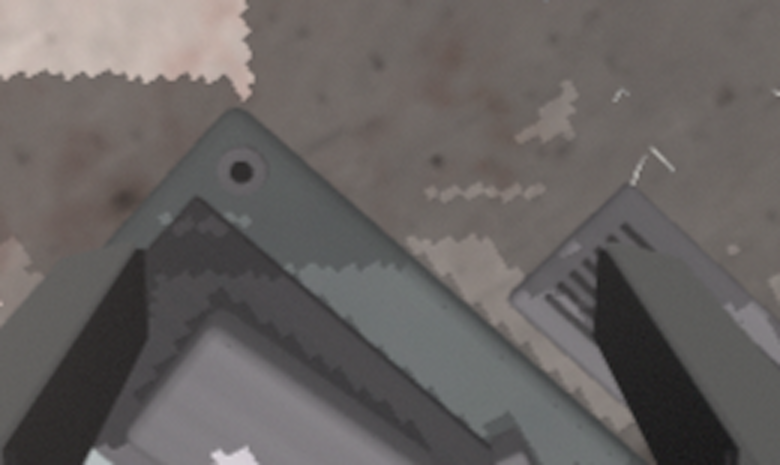

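The pad is pressed nearly level under the right finger, near (640,260) in the crop. The left finger stands just behind the bar's near end, at about (140,300). Now I'll push along the feed in small rows.

Emit:
apply_moves([
  {"xyz": [0.05,0.045,0.05],"dr": [0,0,0],"fingers": -0.65},
  {"xyz": [-0.09,0.1,0],"dr": [0,0,0],"fingers": -0.65},
  {"xyz": [-0.135,0.148,0],"dr": [0,0,0],"fingers": -0.65},
  {"xyz": [-0.135,0.148,0],"dr": [0,0,0],"fingers": -0.65},
  {"xyz": [-0.135,0.148,0],"dr": [0,0,0],"fingers": -0.65},
  {"xyz": [-0.135,0.148,0],"dr": [0,0,0],"fingers": -0.65},
])

```text
time_s: 4.25
tool_pos: [0.5075, -0.0324, 0.2171]
tool_rot: [-0.0, 0.268, 0.964, -0.0]
wrist_force: [-3.8, -1.7, 5.4]
finger_gap: 0.826
```

```bash
python3 st.py
```

```text
t 4.25 q [-0.45  0.46  0.48  2.14 -0.37  0.61  1.31] tcp [ 0.5075 -0.0324  0.2171] F [-3.8 -1.7  5.4] gap 0.826
push [-89.1   5. ] z 18.2
padf [-22.6  65.8] z 18.1
```

```bash
python3 - <<'E'
from st import *
f=manip.grab_frame("wrist"); pickle.dump(f,open("w4.pkl","wb")); cv2.imwrite("pics/w4.png",cv2.resize(f["img"][190:345,200:460],None,fx=3,fy=3,interpolation=cv2.INTER_CUBIC))
E
```

```text
t 4.25 q [-0.45  0.46  0.48  2.14 -0.37  0.61  1.31] tcp [ 0.5075 -0.0324  0.2171] F [-3.8 -1.7  5.4] gap 0.826
push [-89.1   5. ] z 18.2
padf [-22.6  65.8] z 18.1
```

View pics/w4.png

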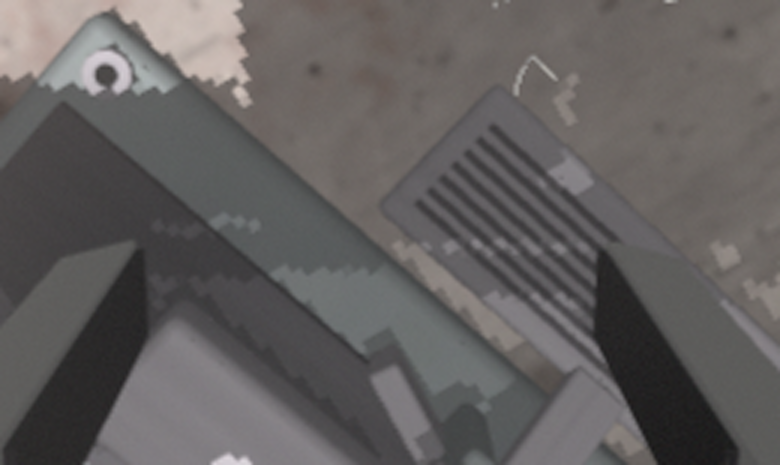

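```bash
python3 - <<'E'
from st import *
from h import unproj
f=pickle.load(open("w4.pkl","rb")); T=np.eye(4);T[:3,:3]=R;T[:3,3]=s['tool_pos']
M=np.linalg.inv(T@f["mount"]); f["R"],f["t"]=M[:3,:3],M[:3,3]
for n,q,zz in [("bar near+y",(175,322),.024),("bar near-y",(88,450),.024),("bar +y side",(355,450),.024),("bed near+y",(65,103),.012),("bed edge",(365,360),.012),("fence tip",(375,362),.020),("pad near in",(382,207),.016),("pad near out",(498,86),.016)]:
    P=unproj(f,200+(q[0]+.5)/3-.5,190+(q[1]+.5)/3-.5,zz); print(n,(1e3*J@(P[:2]-o)).round(1))
E
```

```text
t 4.3 q [-0.45  0.46  0.48  2.14 -0.37  0.61  1.31] tcp [ 0.5083 -0.0321  0.2172] F [-1.6 -0.2  3.7] gap 0.826
push [-88.   5.] z 18.2
padf [-21.5  65.9] z 18.2
bar near+y [-77.1  10.7]
bar near-y [-72.9 -17.7]
bar +y side [-38.7  13.7]
bed near+y [-115.3   23.6]
bed edge [-45.2  23.3]
fence tip [-46.   26.8]
pad near in [-63.3  47.5]
pad near out [-63.3  76.2]
```

Emit:
apply_moves([
  {"xyz": [-0.135,0.148,0],"dr": [0,0,0],"fingers": -0.65},
  {"xyz": [-0.135,0.148,0],"dr": [0,0,0],"fingers": -0.65},
  {"xyz": [-0.135,0.148,0],"dr": [0,0,0],"fingers": -0.65},
  {"xyz": [-0.135,0.148,0],"dr": [0,0,0],"fingers": -0.65},
])

```text
time_s: 4.7
tool_pos: [0.5306, -0.0256, 0.2172]
tool_rot: [0.0, 0.268, 0.964, -0.0]
wrist_force: [-3.5, -1.1, 4.8]
finger_gap: 0.826
```

```bash
python3 st.py
```

```text
t 4.7 q [-0.45  0.49  0.47  2.09 -0.37  0.64  1.3 ] tcp [ 0.5306 -0.0256  0.2172] F [-3.5 -1.1  4.8] gap 0.826
push [-64.9   4.9] z 18.2
padf [ 1.6 65.7] z 18.2
```

Emit:
apply_moves([
  {"xyz": [-0.15,0.135,0],"dr": [0,0,0],"fingers": -0.65},
  {"xyz": [-0.15,0.135,0],"dr": [0,0,0],"fingers": -0.65},
  {"xyz": [-0.15,0.135,0],"dr": [0,0,0],"fingers": -0.65},
  {"xyz": [-0.145,0.14,0],"dr": [0,0,0],"fingers": -0.65},
])

```text
time_s: 5.1
tool_pos: [0.5543, -0.0209, 0.2172]
tool_rot: [-0.0, 0.268, 0.964, -0.0]
wrist_force: [-4.1, -1.4, 4.9]
finger_gap: 0.821
```

```bash
python3 st.py
```

```text
t 5.1 q [-0.45  0.52  0.47  2.04 -0.38  0.66  1.3 ] tcp [ 0.5543 -0.0209  0.2172] F [-4.1 -1.4  4.9] gap 0.821
push [-40.7   2.9] z 18.2
padf [25.4 63.4] z 18.2
```

Emit:
apply_moves([
  {"xyz": [-0.045,0.05,0],"dr": [0,0,0],"fingers": -0.65},
  {"xyz": [-0.045,0.05,0],"dr": [0,0,0],"fingers": -0.65},
  {"xyz": [-0.022,0.025,0],"dr": [0,0,0],"fingers": -0.65},
])

```text
time_s: 5.4
tool_pos: [0.5586, -0.0195, 0.2172]
tool_rot: [-0.0, 0.268, 0.964, -0.0]
wrist_force: [-3.5, -1.0, 4.1]
finger_gap: 0.829
```

```bash
python3 st.py
```

```text
t 5.4 q [-0.45  0.53  0.47  2.03 -0.38  0.67  1.29] tcp [ 0.5586 -0.0195  0.2172] F [-3.5 -1.   4.1] gap 0.829
push [-36.4   2.7] z 18.2
padf [30.3 63.7] z 18.1
```

Emit:
apply_moves([
  {"xyz": [-0.022,0.025,0],"dr": [0,0,0],"fingers": -0.65},
  {"xyz": [-0.022,0.025,0],"dr": [0,0,0],"fingers": -0.65},
])

```text
time_s: 5.6
tool_pos: [0.5599, -0.0191, 0.217]
tool_rot: [-0.001, 0.268, 0.963, -0.0]
wrist_force: [-9.3, -2.6, 8.1]
finger_gap: 0.825
```

```bash
python3 st.py
```

```text
t 5.6 q [-0.45  0.53  0.47  2.03 -0.38  0.67  1.29] tcp [ 0.5599 -0.0191  0.217 ] F [-9.3 -2.6  8.1] gap 0.825
push [-35.2   2.9] z 18.0
padf [31.2 63.7] z 18.0
```

Emit:
apply_moves([
  {"xyz": [-0.022,0.025,0],"dr": [0,0,0],"fingers": -0.65},
  {"xyz": [0,0,0],"dr": [0,0,0],"fingers": -0.65},
  {"xyz": [0,0,0],"dr": [0,0,0],"fingers": -0.65},
])

```text
time_s: 5.9
tool_pos: [0.5604, -0.019, 0.2169]
tool_rot: [-0.001, 0.268, 0.963, -0.0]
wrist_force: [-10.1, -2.8, 8.9]
finger_gap: 0.827
```

```bash
python3 st.py; python3 - <<'E'
from st import *
f=manip.grab_frame("wrist"); pickle.dump(f,open("w5.pkl","wb"))
g=manip.grab_frame("scene"); pickle.dump(g,open("s5.pkl","wb"))
a=cv2.resize(f["img"][190:345,200:460],None,fx=3,fy=3,interpolation=cv2.INTER_CUBIC); cv2.imwrite("pics/w5.png",a)
E
```

```text
t 5.9 q [-0.45  0.53  0.47  2.03 -0.38  0.67  1.29] tcp [ 0.5604 -0.019   0.2169] F [-10.1  -2.8   8.9] gap 0.827
push [-35.1   3. ] z 18.0
padf [31.5 63.8] z 17.8
t 5.9 q [-0.45  0.53  0.47  2.03 -0.38  0.67  1.29] tcp [ 0.5604 -0.019   0.2169] F [-10.1  -2.8   8.9] gap 0.827
push [-35.1   3. ] z 18.0
padf [31.5 63.8] z 17.8
```

View pics/w5.png

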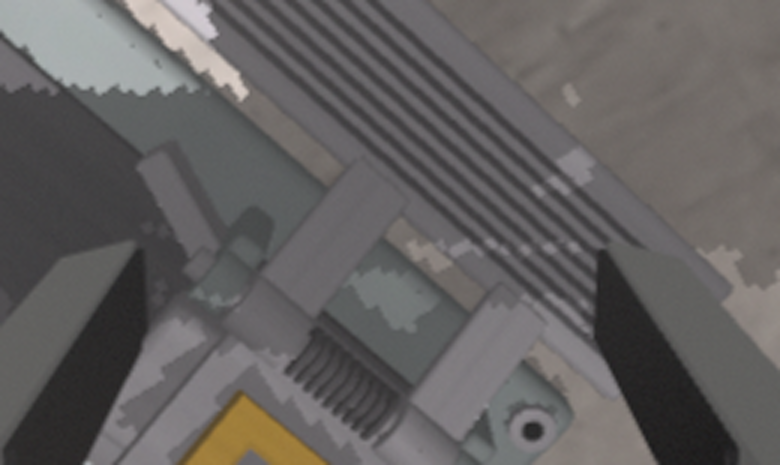

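The bar is under the open flap. Its near end is visible at about (180,318), in front of the flap's edge line from (225,345) to (115,460), and the push finger is against it. I'll check the distance home against features of the jig itself.

```bash
python3 - <<'E'
from st import *
from h import unproj
f=pickle.load(open("w5.pkl","rb")); T=np.eye(4);T[:3,:3]=R;T[:3,3]=s['tool_pos']
M=np.linalg.inv(T@f["mount"]); f["R"],f["t"]=M[:3,:3],M[:3,3]
for n,q,zz in [("bar near+y",(178,318),.024),("flap near edge at hinge",(222,342),.028),("pad far out 45,77",(725,298),.017),("pad far in 45,47",(612,396),.017),("fence tip -44,23",(140,160),.020),("ear near -23",(255,215),.033),("guide corner",(243,393),.04)]:
    P=unproj(f,200+(q[0]+.5)/3-.5,190+(q[1]+.5)/3-.5,zz); print(n,(1e3*J@(P[:2]-o)).round(1))
cv2.imwrite("pics/w5b.png",cv2.resize(f["img"][275:348,200:310],None,fx=7,fy=7,interpolation=cv2.INTER_CUBIC))
E
```

```text
t 6.0 q [-0.45  0.53  0.47  2.03 -0.38  0.67  1.29] tcp [ 0.5604 -0.019   0.2169] F [-11.1  -2.4  10.2] gap 0.83
push [-35.2   2.9] z 17.9
padf [31.6 63.9] z 17.8
bar near+y [-24.3   9.7]
flap near edge at hinge [-16.7  13.1]
pad far out 45,77 [44.7 73.9]
pad far in 45,47 [43.3 47.6]
fence tip -44,23 [-46.4  25.2]
ear near -23 [-27.6  34.7]
guide corner [-10.8  13.7]
```

View pics/w5b.png

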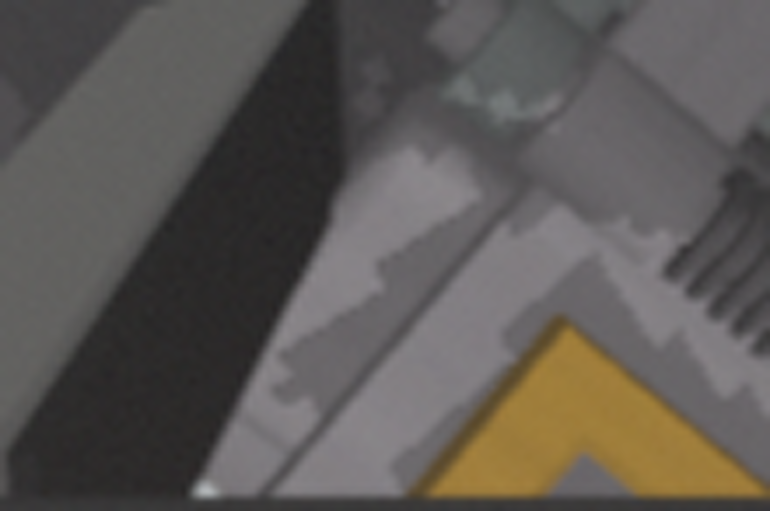

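At 10 N the stop is firm. The bar's near end measures −24.3 mm, against −25 nominal, while other jig features read within about 2 mm. One slight extra nudge to seat it, then I'll back off with the pad still held, and lift.

Emit:
apply_moves([
  {"xyz": [-0.02,0.022,0],"dr": [0,0,0],"fingers": -0.65},
  {"xyz": [0,0,0],"dr": [0,0,0],"fingers": -0.65},
  {"xyz": [0,0,0],"dr": [0,0,0],"fingers": -0.65},
])

```text
time_s: 6.3
tool_pos: [0.5608, -0.019, 0.2168]
tool_rot: [-0.002, 0.268, 0.963, -0.001]
wrist_force: [-13.2, -3.0, 12.5]
finger_gap: 0.821
```

```bash
python3 st.py
```

```text
t 6.3 q [-0.45  0.53  0.47  2.03 -0.38  0.67  1.29] tcp [ 0.5608 -0.019   0.2168] F [-13.2  -3.   12.5] gap 0.821
push [-34.7   3.1] z 17.9
padf [31.5 63.6] z 17.7
```

Emit:
apply_moves([
  {"xyz": [0.07,-0.08,0],"dr": [0,0,0],"fingers": -0.65},
  {"xyz": [0.09,-0.1,0],"dr": [0,0,0],"fingers": -0.65},
  {"xyz": [0,0,0],"dr": [0,0,0],"fingers": -0.65},
])

```text
time_s: 6.6
tool_pos: [0.5557, -0.0204, 0.2176]
tool_rot: [0.001, 0.268, 0.964, 0.0]
wrist_force: [1.3, 0.3, 5.4]
finger_gap: 0.825
```

```bash
python3 st.py
```

```text
t 6.6 q [-0.45  0.52  0.47  2.04 -0.38  0.66  1.3 ] tcp [ 0.5557 -0.0204  0.2176] F [1.3 0.3 5.4] gap 0.825
push [-39.    2.8] z 18.5
padf [27.4 63.5] z 18.6
```

Emit:
apply_moves([
  {"xyz": [0,0,-0.3],"dr": [0,0,0],"fingers": -0.65},
  {"xyz": [0,0,-0.6],"dr": [0,0,0],"fingers": -0.65},
  {"xyz": [0,0,-0.9],"dr": [0,0,0],"fingers": -0.65},
  {"xyz": [0,0,-1],"dr": [0,0,0],"fingers": -0.65},
  {"xyz": [0,0,-1],"dr": [0,0,0],"fingers": -0.65},
  {"xyz": [0,0,-1],"dr": [0,0,0],"fingers": -0.65},
  {"xyz": [0.3,-0.3,-0.8],"dr": [0,0,0],"fingers": -0.65},
  {"xyz": [0.6,-0.6,-0.5],"dr": [0,0,0],"fingers": -0.65},
  {"xyz": [0.5,-0.3,0],"dr": [0,0,0],"fingers": -0.65},
  {"xyz": [0,0,0],"dr": [0,0,0],"fingers": -0.65},
])

```text
time_s: 7.6
tool_pos: [0.4991, -0.0302, 0.4009]
tool_rot: [-0.0, 0.268, 0.963, 0.001]
wrist_force: [-0.2, 0.6, -0.3]
finger_gap: 0.825
```

```bash
python3 st.py; python3 - <<'E'
from st import *
f=manip.grab_frame("wrist"); pickle.dump(f,open("w6.pkl","wb"))
T=np.eye(4);T[:3,:3]=R;T[:3,3]=s['tool_pos']
M=np.linalg.inv(T@f["mount"]); f["R"],f["t"]=M[:3,:3],M[:3,3]; pickle.dump(f,open("w6.pkl","wb"))
from h import proj
P=np.array([[-45,-30],[-45,75],[45,-30],[45,75]])/1e3; Wp=P@J+o
u=proj(f,np.c_[Wp,np.full(4,.02)]); a=np.clip(u.min(0)-5,0,None).astype(int); b=(u.max(0)+5).astype(int); b[1]=min(b[1],348); print(a,b)
im=f["img"][a[1]:b[1],a[0]:b[0]]; k=min(800/im.shape[1],600/im.shape[0]); print(k)
cv2.imwrite("pics/w6.png",cv2.resize(im,None,fx=k,fy=k,interpolation=cv2.INTER_CUBIC))
E
```

```text
t 7.6 q [-0.63  0.15  0.63  2.02 -0.11  1.    1.08] tcp [ 0.4991 -0.0302  0.4009] F [-0.2  0.6 -0.3] gap 0.825
push [-96.4   9.8] z 201.8
padf [-29.9  70.6] z 201.9
t 7.6 q [-0.63  0.15  0.63  2.02 -0.11  1.    1.08] tcp [ 0.4991 -0.0302  0.4009] F [-0.2  0.6 -0.3] gap 0.825
push [-96.4   9.8] z 201.8
padf [-29.9  70.6] z 201.9
[285 205] [427 342]
4.37956204379562
```

View pics/w6.png

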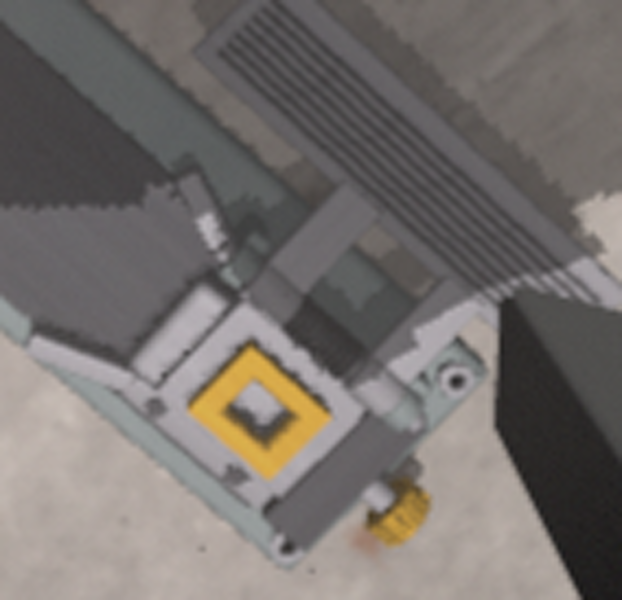

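The flap is down on the bar, and silver shows through the punch guide at (260,405). The near end stands square, about 8 mm out of the flap, from (135,360) to (208,285). The gripper is 200 mm clear with no contact force.

```bash
python3 -c "
from station import manip
print(manip.job_done())"
```

```text
the job is handed in; nothing more can be done
None
```

The silver bar is loaded in the jig against the end stop, with the flap sprung down on it, and the job is handed in at about 7.7 s.

**What I did:** One fingertip pressed the thumb bar to about 18 mm height, nearly level, and held it there. The other pushed the bar along the bed under the flap. I then backed the push finger off about 4 mm with the thumb bar still held, lifted straight up so the flap sprang down, and moved clear.

**Checks that agreed:**
- **Firm stop:** While the bar slid, the horizontal wrist force was about 4 N. At the stop it rose to 9–13 N and the bar went no further.
- **Bar position:** Before the last nudge, the near end measured jig x = −24.3 mm, against −25 mm nominal.
- **After release:** The bar stands square, about 8 mm out in front of the flap, and silver shows through the punch guide. The fingertips were about 200 mm above the bench with no contact force.

**Checks that disagreed or fell short:**
- **Jig position:** My estimates of the jig's position and angle differed by 2–3 mm and 1–2°. Jig features mostly read within about 3 mm, but one hinge-ear point was further off, so the firm stop is the stronger evidence that the bar is home.
- **Vertical force:** It rose from about 5 N to 12.5 N during the final push. I took this as friction at the bar's end and did not look into it further.
- **Other objects:** I did not take a last picture of the ring, scriber, hammer or punches. The arm only came down at the jig.
- **Pictures:** I viewed 11, one over the budget of 10.

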